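# Feel which machine foot grips and which one slips

### The job

The three machine feet look alike, but their soles do not grip alike. Slide each one 5 to 8 cm across the grey sheet, away from the robot, without leaning on it, feel how hard it drags, and leave it standing on the sheet until all three have been tried. Then stand the hardest-dragging foot inside the square aluminium frame and the easiest-sliding one in the shallow black bin, set down gently rather than dropped, and leave the middle one on the sheet; do not disturb the other things on the bench.

Things in the scene. Friction and masses are not known exactly. Their poses are not given: they have to be found in the camera images.
- start_1 (a point): where one of the three feet stands at the start, on a thin white paper disc 94 mm across: a machine foot: black-soled white disc 80 mm across and 14 mm thick, with an upright round aluminium neck 36 mm across on its centre, its top 62 mm above the foot's underside; 0.9 kg give or take 10 %. This point is half-way up the neck, 40 mm above the sheet; the neck's axis passes within 4 mm of it. Which foot stands here changes; the point stays when the foot moves.
- start_2 (a point): the same for the second foot. Dragged on the sheet at steady slow speed the slipperiest foot takes about 1 N on average, the middle one 3 N, the grippiest 7 N (give or take a fifth); peaks, as a force stop sees them, run to about 3.5, 6.5 and 13 N (a quarter up or down) when the push starts unloaded. The neck can be straddled by the open fingers and pushed with one of them, no higher than 45 mm above the sheet so it does not tip.
- start_3 (a point): the same for the third foot. The three starts lie in a row across the sheet, about 140 mm apart, with at least 100 mm of free sheet ahead of each foot. When a push stops, the grippiest foot goes on leaning on the finger with several N, the others with little.
- sheet: the grey drag sheet, fixed, 320 mm along its x (away from the robot), 480 mm along y, 3 mm thick; origin at the centre of its underside. Two small loose white brackets (26 x 24 x 28 mm high) stand on it near its far edge, between the feet's lanes (x 125 mm, y plus and minus 70 mm).
- frame: open square of four 20 mm aluminium extrusion bars, fixed on the bench: 140 mm outside, 100 mm inside, 20 mm high, no floor (the foot stands on the bench); origin at the centre of the opening, at bench level, sides along its x and y.
- bin: shallow black plastic bin, fixed: 125 mm square outside, walls 4 mm thick and 24 mm high, floor 4 mm thick; origin at the centre of its underside. Bin and frame stand either side of the sheet; which is on which side changes.
Not all that is in view belongs to the job. Several things look just like the frame: the one meant starts farthest from the robot's base. What is shaped like the bin but orange is not meant.

How it is judged:
On the way:
1. all three feet have been slid at least 35 mm and stand on the sheet together (distance of each of foot_grip, foot_middle, foot_slick from where it was at the start of the episode above 0.035 m and x of foot_grip in the frame of sheet between -0.15 and 0.15 m and y of foot_grip in the frame of sheet between -0.235 and 0.235 m and z of each of foot_grip, foot_middle, foot_slick in the frame of sheet below 0.006 m and x of foot_middle in the frame of sheet between -0.15 and 0.15 m and y of foot_middle in the frame of sheet between -0.235 and 0.235 m and x of foot_slick in the frame of sheet between -0.15 and 0.15 m and y of foot_slick in the frame of sheet between -0.235 and 0.235 m), for 0.2 s.
At the end, for the whole second after the job is handed in: The grippiest foot stands upright on the bench inside the aluminium frame (its centre within 20 mm each way), the slipperiest stands upright on the floor of the black bin (within 30 mm each way), and the middle one stands upright on the sheet; all at rest (x of foot_grip in the frame of frame between -0.02 and 0.02 m and y of foot_grip in the frame of frame between -0.02 and 0.02 m and z of foot_grip in the frame of frame below 0.005 m and angle between each of foot_grip, foot_slick, foot_middle's own z axis and vertical below 0.1 rad and linear speed of each of foot_grip, foot_slick, foot_middle below 0.02 m/s and x of foot_slick in the frame of bin between -0.03 and 0.03 m and y of foot_slick in the frame of bin between -0.03 and 0.03 m and z of foot_slick in the frame of bin below 0.01 m and x of foot_middle in the frame of sheet between -0.15 and 0.15 m and y of foot_middle in the frame of sheet between -0.235 and 0.235 m and z of foot_middle in the frame of sheet below 0.006 m); the robot touches nothing.
It fails at once if a foot is slid while pressed on the sheet with over 35 N (its own 9 N weight included) ((contact force between foot_grip and sheet above 35 N and linear speed of foot_grip above 0.015 m/s) or (contact force between foot_middle and sheet above 35 N and linear speed of foot_middle above 0.015 m/s) or (contact force between foot_slick and sheet above 35 N and linear speed of foot_slick above 0.015 m/s)).
It fails at once if a foot is rammed into the frame, the bin or the bench (over 100 N) (contact force between any of foot_grip, foot_middle, foot_slick and frame above 100 N or contact force between any of foot_grip, foot_middle, foot_slick and bin above 100 N or contact force between any of foot_grip, foot_middle, foot_slick and table above 100 N).
It fails at once if a foot is dropped from over 13 mm (it moves at over 0.5 m/s with no finger on it) ((contact force between foot_grip and the fingers below 0.05 N and linear speed of foot_grip above 0.5 m/s) or (contact force between foot_middle and the fingers below 0.05 N and linear speed of foot_middle above 0.5 m/s) or (contact force between foot_slick and the fingers below 0.05 N and linear speed of foot_slick above 0.5 m/s)).
It fails at once if a bystander (bracket, tub, spool, screwdriver, offcut, can) is moved by over 30 mm (distance of any of spool, bracket_a, bracket_b, tub, driver, offcut, can from where it was at the start of the episode above 0.03 m).
It also fails if it takes over 72 s, if anything falls off the work surface, if the arm or the gripper's body presses on something with over 40 N, if the wrist force passes 120 N, or if a joint passes its speed limit or range.

### The arm

A 6-joint arm with a two-finger parallel gripper is mounted at the origin on the work surface. World frame = base frame: x ahead of the robot, y to its left, z up, the work surface at z = 0. Lengths are in m, angles in rad, forces in N, time in s.
With the tool pointing down it reaches from about 0.425 to 0.95 m from the base axis. Payload 3.5 kg.
Tool frame: the origin (TCP) lies at the very end of the fingers, on their centre line; the grasp point (between the pads) lies 19 mm behind it (grip_depth is the distance from the TCP to the grasp point, in m); x points along the fingers, z is the direction in which the jaws open and shut, and the axes are right-handed (so a half turn about x gives the same grasp; the last joint's range is limited). The gripper opens to 85 mm and grips with 20 to 120 N. Pads are 22 mm wide; open, the fingers measure 114 mm over their backs; the gripper's body (76 mm by 85 mm) begins 54 mm behind the grasp point. The pads swing forward as they close: fully open they stand 13 mm farther back than shut.
Start: joints at [1.107, 0.286, 1.577, -0, 1.279, -0.15], TCP at [0.208, 0.642, 0.231] pointing down, gripper open.
Joint ranges: [-2.77, 2.77], [-0.9, 2.22], [0.21, 2.48], [-1.53, 4.67], [0.24, 2.81], [-2.84, 2.84]. Speed limits (rad/s): [2.79, 2.79, 3.14, 3.14, 3.14, 3.14].

### API

Orientations are given as a unit quaternion [x, y, z, w].
In Python, from plant import get_state, read_camera, calibration, sign_off, recognise, grip_depth gives the robot as it stands. The module is installed in compiled form; this text tells all that it offers.
- The arm moves only by the tool servo_tool, never from a script. Its argument "deltas" is a list that holds one entry, the list of rows, each a list of 4 numbers: the shift along the world's x, y, z scaled (see below), then the turn about the world's z scaled (see below). In form: [[[tx, ty, tz, spin], ...]]. A call has exactly 5 rows; each row is the pose to reach, as a shift and turn from the pose commanded when the call began; what a row does not reach only later rows make up. The controller multiplies each number of a shift by 10 cm and each number of a turn by 90 degrees. A row lasts 1/10 s, in which the tool goes at most 50 mm and 8.59 degrees, less where a joint would pass 70% of its speed; a pose out of reach is approached as far as the arm can. A call with a number of a shift or a turn outside -1 to 1 is refused whole. A call with a gripper value outside its range is refused whole. "claw" is the gripper's target within -1 to 1 (fully open at 1, half-way at 0, shut at -1), set as the call begins (left out, the last holds). The fingers move at their own pace and stop on an object; "force" is the grip in N (left out, the last holds). Time passes only in rows, so rows that repeat a pose let the fingers close, or fill a call up. It gives the time, the measured TCP pose, the force and the opening at its end, in the units of the state.
- get_state(): the state, without advancing time (a new reading comes with each control period).
- read_camera(name): name is "side" or "top"; returns the picture (420x560x3 uint8, blue, green, red); there is no depth.
- calibration(name): a dict with "intrinsics" (3x3 intrinsics, pixels), "R" (3x3) and "t" (3): a world point X has camera coordinates R X + t. Camera axes: x right, y down, z forward; pixel columns grow to the right and rows downward; lengths in m; the calibration is good to about 2 mm. A picture is of the moment at which its call begins. calibration takes no time and is no camera call.
- sign_off(): hands the job in, once; it reports no verdict.
Trained networks look in the newest picture that a camera, given by its name, has taken for a name from the list of things; names that differ only in an ending like _2 or _b are one class to them, and where a whole thing is asked for, a point or a joint stands for the part that bears it (a point fixed in the world has none). Each returns a list of dicts, best first, with "p" (0 to 1); they miss things now and then, are a little off and sometimes report something else, mostly with a low value. They report only what shows in the picture. A call takes as long as a camera call. They do not tell look-alikes from the thing itself.
- recognise(camera, query): "at" ([x, y, z] in m, in world coordinates, good to about 4 mm: the middle of the surface that is visible of it).
The state is a dict: "time": time; "qpos": joint angles; "dq": joint speeds; "joint_efforts": joint torques, N m; "eef_pos": TCP position; "tcp_rot": TCP orientation; "contact_force": force on the tool from outside, world axes, zero at the start; "wrist_torque": the same for the moment, N m; "opening": opening from 0.0 (shut) to 1.0 (fully open).
Only numpy, scipy, OpenCV 4.12 (cv2) and the standard library are available. Lean on these libraries where they do the work, as an engineer would, in place of code of your own. Each camera call takes 0.05 s, during which the arm holds its last target. There are 200 camera calls.

## Working session

There is one attempt and no reset: what is moved stays moved. The work goes in short steps, Python scripts to look and compute and a tool call to move; the robot and the scene stay as the last step left them, time stands still between calls to the robot, and variables do not carry over. Pictures are saved under pics/ and viewed, about 8 in all and at most 12, crops included, and the job is handed in when it is done.

Besides the shell and the picture viewer there is one more tool, called by a JSON object that holds its "api" and its "payload". servo_tool: Moves the arm, as the interface text tells. Its arguments: {"type":"object","properties":{"deltas":{"type":"array"},"claw":{"type":"number"},"force":{"type":"number"}},"required":["deltas"]}

```bash
mkdir -p pics
python3 - <<'E'
from plant import *
import cv2,numpy as np
s=get_state(); print({k:np.round(v,3).tolist() for k,v in s.items()}, grip_depth if not callable(grip_depth) else grip_depth())
for c in("top","side"):
    cv2.imwrite(f"pics/{c}0.png",read_camera(c))
    k=calibration(c);print(c,np.round(k["intrinsics"],1).tolist(),np.round(k["R"],3).tolist(),np.round(k["t"],3).tolist())
for c in("top","side"):
    for q in ("start_1","sheet","frame","bin"):
        print(c,q,[(np.round(d["at"],3).tolist(),round(d["p"],2)) for d in recognise(c,q)])
print(get_state()["time"])
E
```

```text
{'time': 0.0, 'qpos': [1.107, 0.287, 1.578, -0.0, 1.279, -0.15], 'dq': [-0.0, 0.001, 0.002, -0.001, -0.002, -0.001], 'joint_efforts': [0.001, -40.597, -29.263, -0.0, 0.006, -0.0], 'eef_pos': [0.208, 0.641, 0.23], 'tcp_rot': [-0.416, 0.573, 0.415, 0.571], 'contact_force': [0.022, -0.078, -0.275], 'wrist_torque': [-0.012, 0.04, -0.064], 'opening': 1.0} 0.0187
top [[413.7, 0.0, 286.6], [0.0, 413.7, 217.8], [0.0, 0.0, 1.0]] [[-0.001, -1.0, -0.004], [-0.998, 0.001, -0.066], [0.066, 0.004, -0.998]] [0.022, 0.426, 1.038]
side [[416.0, 0.0, 279.6], [0.0, 416.0, 203.3], [0.0, 0.0, 1.0]] [[0.687, -0.727, 0.01], [-0.358, -0.35, -0.866], [0.633, 0.591, -0.5]] [-0.249, 0.214, 0.765]
top start_1 [([0.464, 0.118, 0.005], 0.7), ([0.45, -0.146, 0.001], 0.61), ([0.476, -0.02, 0.004], 0.56)]
top sheet [([0.552, -0.02, 0.007], 0.66)]
top frame [([0.247, 0.47, 0.019], 0.91), ([0.514, 0.371, 0.019], 0.58)]
top bin [([0.523, -0.364, 0.004], 0.86), ([0.323, -0.408, 0.002], 0.86)]
side start_1 [([0.436, -0.171, 0.004], 0.44)]
side sheet [([0.532, -0.081, 0.006], 0.79)]
side frame [([0.508, 0.356, 0.017], 0.98), ([0.432, -0.172, 0.005], 0.44)]
side bin [([0.324, -0.406, 0.005], 0.97), ([0.522, -0.357, 0.006], 0.61)]
0.5
```

View pics/top0.png

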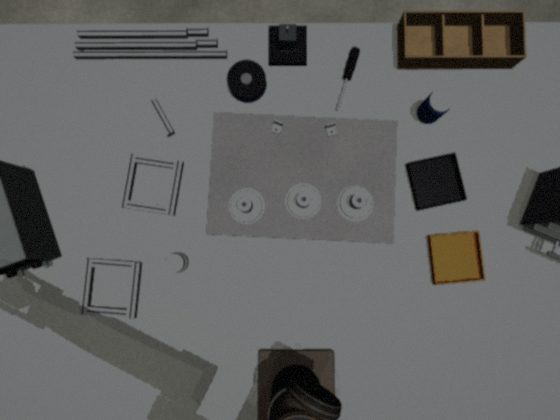

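View pics/side0.png

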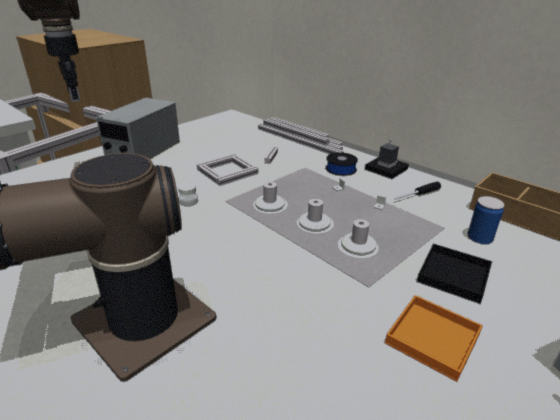

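The top view shows three feet at pixels (246,205), (304,200) and (356,201). Two things look like the frame, at (153,185) and (112,288). The one at (153,185), about (0.51, 0.37), is farther from the base (0.63 m against 0.53 m), so it fits the description. The black bin is at (436,181), and the orange look-alike at (456,258) isn't meant. I'll confirm with an enlarged crop and measure.

```bash
cat > h.py <<'E'
from plant import *
import cv2,numpy as np
def ray(c,uv,z):
    k=calibration(c);K,R,t=map(np.array,(k["intrinsics"],k["R"],k["t"]))
    d=R.T@np.linalg.solve(K,[*uv,1]);o=-R.T@t
    return o+d*(z-o[2])/d[2]
def proj(c,X):
    k=calibration(c);K,R,t=map(np.array,(k["intrinsics"],k["R"],k["t"]))
    p=K@(R@np.array(X)+t);return p[:2]/p[2]
def st():
    from scipy.spatial.transform import Rotation as Ro
    s=get_state();M=Ro.from_quat(s["tcp_rot"]).as_matrix()
    print(round(s["time"],2),"pos",np.round(s["eef_pos"],4),"jaw",np.round(M[:,2],3),"F",np.round(s["contact_force"],2),"q",np.round(s["qpos"],2),"op",round(s["opening"],3))
E
python3 - <<'E'
from h import *
st()
im=cv2.imread("pics/top0.png");g=cv2.cvtColor(im,cv2.COLOR_BGR2GRAY)
def crop(x,y,w,h,s): return cv2.resize(im[y:y+h,x:x+w],None,fx=s,fy=s,interpolation=cv2.INTER_CUBIC)
a=crop(110,140,90,90,4);b=crop(395,140,90,90,4);c=crop(210,175,180,55,4)
o=np.zeros((590,730,3),np.uint8);o[:360,:360]=a;o[:360,365:725]=b;o[365:585,:720]=c
cv2.imwrite("pics/crop1.png",cv2.convertScaleAbs(o,alpha=1.3))
# bin: dark blob
m=((g<60)*255).astype(np.uint8)
n,l,s,ce=cv2.connectedComponentsWithStats(m)
i=l[181,436]
cn=max(cv2.findContours((l==i).astype(np.uint8),0,2)[0],key=cv2.contourArea)
r=cv2.minAreaRect(cn);print("bin rect",r,[np.round(ray("top",p,.024),4) for p in cv2.boxPoints(r)])
for q in((246,205),(304,200),(356,201)):print("neck top",np.round(ray("top",q,.065),4))
E
```

```text
0.5 pos [0.2083 0.642  0.2313] jaw [ 0.309  0.951 -0.   ] F [-0.17 -0.36 -0.13] q [ 1.11  0.29  1.58 -0.    1.28 -0.15] op 1.002
bin rect ((435.3271484375, 181.20970153808594), (48.35655212402344, 52.50838088989258), 77.6609115600586) [array([ 0.5636, -0.2774,  0.024 ]), array([ 0.5921, -0.4081,  0.024 ]), array([ 0.4715, -0.4308,  0.024 ]), array([ 0.4433, -0.301 ,  0.024 ])]
neck top [0.4537 0.1201 0.065 ]
neck top [ 0.4657 -0.0206  0.065 ]
neck top [ 0.463  -0.1465  0.065 ]
```

View pics/crop1.png

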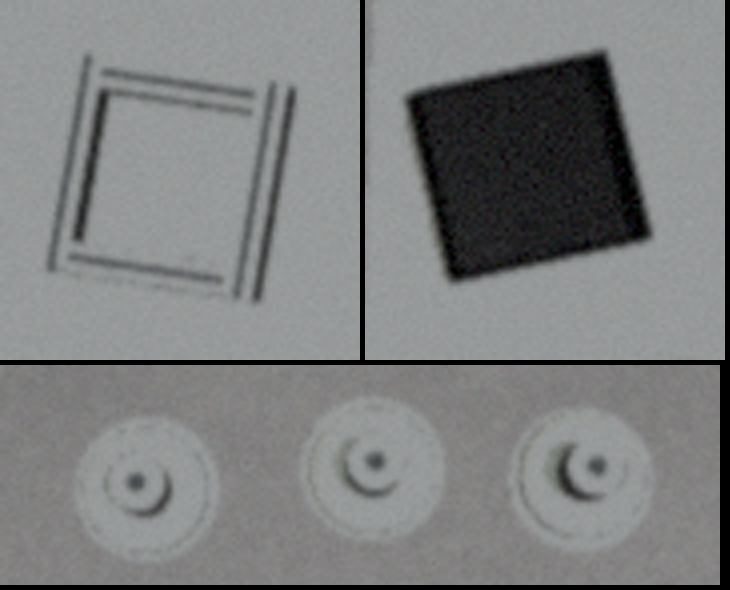

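The crop confirms both targets. The open square extrusion frame has groove lines centred near crop (162,176), which is full-image (150.1,183.8), and the groove spacing matches 120 mm at z = 20 mm. The bin is a solid black square. Neck-top dots are at crop (136,482), (375,461) and (597,467).

Run:
```python
from h import *
f=lambda x,y,ox,oy:(ox+(x+.5)/4-.5,oy+(y+.5)/4-.5)
print("frame",ray("top",f(162,176.5,110,140),.02).round(4))
for d,p in(((136,117),(147,125)),((375,96),(373,104)),((597,102),(583,113))):
    print("dot",ray("top",f(*d,210,175),.065).round(4),"paper",ray("top",f(*p,210,175),.003).round(4))
# side check: neck top predicted vs. image gradient
for X in((.514,.371,.02),(.519,-.359,.024)):print(proj("side",X).round(1))
```

```text
frame [0.5127 0.3691 0.02  ]
dot [0.4564 0.1259 0.065 ] paper [0.4574 0.1255 0.003 ]
dot [ 0.469  -0.0191  0.065 ] paper [ 0.4708 -0.02    0.003 ]
dot [ 0.4652 -0.1535  0.065 ] paper [ 0.4648 -0.1551  0.003 ]
[226.7 165.9]
[456.1 267.2]
```

{"api": "servo_tool", "payload": {"deltas": [[[0.24, -0.44, 0, -0.09], [0.48, -0.88, 0, -0.18], [0.7, -1, 0, -0.27], [0.9, -1, 0, -0.36], [1, -1, 0, -0.45]]], "claw": 1}}

```text
time: 1.0
eef_pos: [0.3101, 0.5413, 0.2318]
tcp_rot: [-0.189, 0.681, 0.19, 0.682]
contact_force: [-0.7, 0.0, 0.0]
opening: 0.999
```

{"api": "servo_tool", "payload": {"deltas": [[[0.1, -0.25, 0, -0.09], [0.2, -0.5, 0, -0.18], [0.3, -0.75, 0, -0.27], [0.4, -1, 0, -0.35], [0.4, -1, 0, -0.35]]]}}

```text
time: 1.5
eef_pos: [0.3493, 0.44, 0.2315]
tcp_rot: [0.001, 0.707, -0.002, 0.707]
contact_force: [-0.3, -0.0, -0.0]
opening: 0.996
```

{"api": "servo_tool", "payload": {"deltas": [[[0.1, -0.25, 0, 0], [0.2, -0.5, 0, 0], [0.3, -0.75, 0, 0], [0.35, -0.9, 0, 0], [0.4, -1, 0, 0]]]}}

```text
time: 2.0
eef_pos: [0.3885, 0.3416, 0.2315]
tcp_rot: [-0.0, 0.707, 0.0, 0.707]
contact_force: [0.6, 0.5, 0.0]
opening: 0.999
```

{"api": "servo_tool", "payload": {"deltas": [[[0.1, -0.25, 0, 0], [0.2, -0.5, 0, 0], [0.3, -0.75, -0.2, 0], [0.35, -0.9, -0.4, 0], [0.4, -1, -0.6, 0]]]}}

```text
time: 2.5
eef_pos: [0.4289, 0.2416, 0.171]
tcp_rot: [0.0, 0.707, 0.0, 0.707]
contact_force: [-0.2, -0.1, -0.5]
opening: 1.002
```

{"api": "servo_tool", "payload": {"deltas": [[[0.1, -0.3, -0.1, 0], [0.2, -0.7, -0.2, 0], [0.29, -1, -0.3, 0], [0.29, -1.0, -0.4, 0], [0.29, -1.0, -0.4, 0]]]}}

```text
time: 3.0
eef_pos: [0.4565, 0.142, 0.1299]
tcp_rot: [0.0, 0.708, -0.0, 0.706]
contact_force: [-0.1, 0.6, -0.2]
opening: 1.001
```

{"api": "servo_tool", "payload": {"deltas": [[[0, -0.08, 0, 0], [0, -0.16, -0.2, 0], [0, -0.16, -0.45, 0], [0, -0.16, -0.65, 0], [0, -0.16, -0.8, 0]]]}}

```text
time: 3.5
eef_pos: [0.457, 0.1268, 0.0508]
tcp_rot: [-0.001, 0.707, 0.001, 0.707]
contact_force: [-0.3, -0.5, 0.7]
opening: 0.998
```

{"api": "servo_tool", "payload": {"deltas": [[[0, 0, -0.14, 0], [0, 0, -0.28, 0], [0.05, 0, -0.28, 0], [0.1, 0, -0.28, 0], [0.15, 0, -0.28, 0]]]}}

```text
time: 4.0
eef_pos: [0.4739, 0.1265, 0.0246]
tcp_rot: [-0.0, 0.706, 0.0, 0.708]
contact_force: [-0.1, 0.4, 0.5]
opening: 0.998
```

{"api": "servo_tool", "payload": {"deltas": [[[0.02, 0, 0, 0], [0.04, 0, 0, 0], [0.06, 0, 0, 0], [0.08, 0, 0, 0], [0.1, 0, 0, 0]]]}}

```text
time: 4.5
eef_pos: [0.4819, 0.126, 0.0232]
tcp_rot: [-0.0, 0.708, 0.0, 0.706]
contact_force: [-4.8, 0.2, 3.8]
opening: 0.996
```

{"api": "servo_tool", "payload": {"deltas": [[[0.02, 0, 0, 0], [0.04, 0, 0, 0], [0.06, 0, 0, 0], [0.08, 0, 0, 0], [0.1, 0, 0, 0]]]}}

```text
time: 5.0
eef_pos: [0.4861, 0.1261, 0.0219]
tcp_rot: [-0.001, 0.713, 0.0, 0.701]
contact_force: [-12.0, -0.9, 10.1]
opening: 1.002
```

Run:
```python
from h import *
im=read_camera("side");st()
cv2.imwrite("pics/s1.png",cv2.convertScaleAbs(cv2.resize(im[100:250,190:390],None,fx=4,fy=4,interpolation=cv2.INTER_CUBIC),alpha=1.5))
```

```text
5.05 pos [0.4871 0.1261 0.0221] jaw [ 1.     0.001 -0.014] F [-11.36   0.44   7.53] q [ 0.05  0.2   2.11 -0.    0.84  0.05] op 1.0
```

View pics/s1.png

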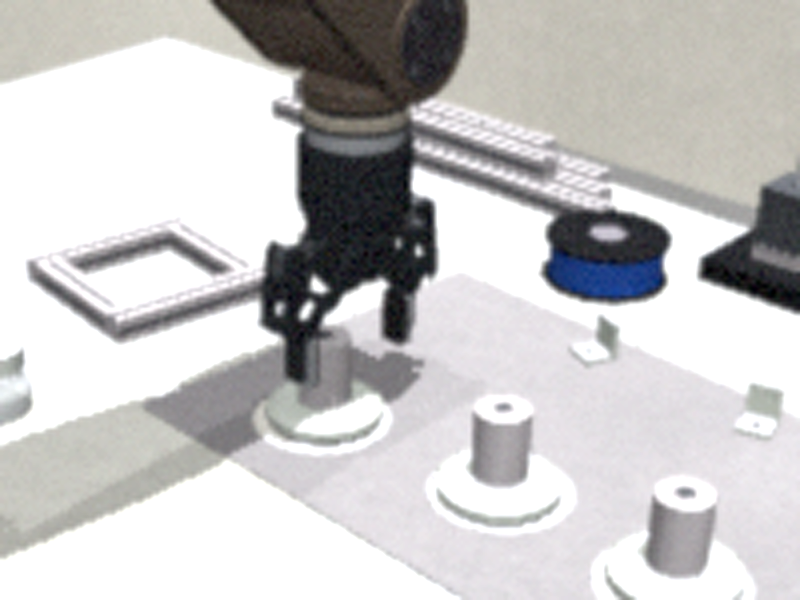

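The finger is against the neck at crop (325,365). The foot is upright and still on its paper disc, and the tip is clear of the sole disc. There's some downward friction load, so I'll ease upward slightly and push on.

{"api": "servo_tool", "payload": {"deltas": [[[0, 0, 0.01, 0], [0, 0, 0.02, 0], [0.01, 0, 0.02, 0], [0.02, 0, 0.02, 0], [0.04, 0, 0.02, 0]]]}}

```text
time: 5.55
eef_pos: [0.4955, 0.126, 0.0246]
tcp_rot: [-0.0, 0.708, 0.0, 0.706]
contact_force: [-3.8, -0.1, -3.1]
opening: 1.0
```

{"api": "servo_tool", "payload": {"deltas": [[[0.02, 0, 0, 0], [0.04, 0, 0, 0], [0.06, 0, 0, 0], [0.08, 0, 0, 0], [0.1, 0, 0, 0]]]}}

```text
time: 6.05
eef_pos: [0.5065, 0.126, 0.0254]
tcp_rot: [-0.0, 0.707, 0.0, 0.707]
contact_force: [-3.9, 0.3, -3.1]
opening: 1.001
```

{"api": "servo_tool", "payload": {"deltas": [[[0.03, 0, -0.005, 0], [0.06, 0, -0.005, 0], [0.09, 0, -0.005, 0], [0.12, 0, -0.005, 0], [0.15, 0, -0.005, 0]]]}}

```text
time: 6.55
eef_pos: [0.5216, 0.126, 0.0248]
tcp_rot: [-0.0, 0.707, 0.0, 0.707]
contact_force: [-2.6, -0.1, -2.6]
opening: 1.003
```

{"api": "servo_tool", "payload": {"deltas": [[[0.03, 0, 0, 0], [0.06, 0, 0, 0], [0.09, 0, 0, 0], [0.12, 0, 0, 0], [0.15, 0, 0, 0]]]}}

```text
time: 7.05
eef_pos: [0.5366, 0.126, 0.0248]
tcp_rot: [-0.0, 0.707, 0.0, 0.707]
contact_force: [-3.7, -0.3, -2.9]
opening: 1.001
```

{"api": "servo_tool", "payload": {"deltas": [[[0.02, 0, 0, 0], [0.03, 0, 0, 0], [0.03, 0, 0, 0], [0.03, 0, 0, 0], [0.03, 0, 0, 0]]]}}

```text
time: 7.55
eef_pos: [0.5393, 0.126, 0.0248]
tcp_rot: [-0.0, 0.707, 0.0, 0.707]
contact_force: [-3.3, -0.8, -3.3]
opening: 0.997
```

{"api": "servo_tool", "payload": {"deltas": [[[-0.12, 0, 0, 0], [-0.24, 0, 0.03, 0], [-0.24, 0, 0.3, 0], [-0.24, 0, 0.6, 0], [-0.24, 0, 0.9, 0]]]}}

```text
time: 8.05
eef_pos: [0.5153, 0.1262, 0.1168]
tcp_rot: [-0.0, 0.706, 0.0, 0.708]
contact_force: [0.4, -0.2, -0.2]
opening: 1.005
```

{"api": "servo_tool", "payload": {"deltas": [[[-0.08, -0.25, 0, 0], [-0.16, -0.5, 0, 0], [-0.24, -0.75, 0, 0], [-0.36, -1, 0, 0], [-0.45, -1, 0, 0]]]}}

```text
time: 8.55
eef_pos: [0.4703, 0.0242, 0.116]
tcp_rot: [0.001, 0.706, -0.001, 0.708]
contact_force: [-0.1, 0.5, -0.3]
opening: 0.999
```

{"api": "servo_tool", "payload": {"deltas": [[[0, -0.24, 0, 0], [0, -0.455, 0, 0], [0, -0.455, -0.2, 0], [0, -0.455, -0.5, 0], [0, -0.455, -0.75, 0]]]}}

```text
time: 9.05
eef_pos: [0.4707, -0.019, 0.0399]
tcp_rot: [-0.0, 0.706, -0.0, 0.708]
contact_force: [-0.3, -0.1, 0.6]
opening: 1.002
```

{"api": "servo_tool", "payload": {"deltas": [[[0, 0, -0.1, 0], [0, 0, -0.16, 0], [0, 0, -0.16, 0], [0.05, 0, -0.16, 0], [0.1, 0, -0.16, 0]]]}}

```text
time: 9.55
eef_pos: [0.4819, -0.0196, 0.0252]
tcp_rot: [-0.0, 0.706, -0.0, 0.708]
contact_force: [-0.3, -0.3, 0.4]
opening: 1.002
```

{"api": "servo_tool", "payload": {"deltas": [[[0.03, 0, 0, 0], [0.05, 0, 0, 0], [0.07, 0, 0, 0], [0.09, 0, 0, 0], [0.11, 0, 0, 0]]]}}

```text
time: 10.05
eef_pos: [0.4914, -0.0194, 0.0238]
tcp_rot: [-0.0, 0.707, 0.0, 0.707]
contact_force: [0.2, 0.0, 0.3]
opening: 0.999
```

{"api": "servo_tool", "payload": {"deltas": [[[0.02, 0, 0, 0], [0.04, 0, 0, 0], [0.06, 0, 0, 0], [0.08, 0, 0, 0], [0.1, 0, 0, 0]]]}}

```text
time: 10.55
eef_pos: [0.5011, -0.0194, 0.0237]
tcp_rot: [-0.0, 0.707, 0.0, 0.707]
contact_force: [-3.1, -0.4, 1.3]
opening: 0.997
```

{"api": "servo_tool", "payload": {"deltas": [[[0.02, 0, 0, 0], [0.04, 0, 0, 0], [0.06, 0, 0, 0], [0.08, 0, 0, 0], [0.1, 0, 0, 0]]]}}

```text
time: 11.05
eef_pos: [0.5114, -0.0194, 0.0237]
tcp_rot: [-0.0, 0.707, 0.0, 0.707]
contact_force: [-2.4, -0.4, 1.1]
opening: 1.004
```

{"api": "servo_tool", "payload": {"deltas": [[[0.03, 0, 0, 0], [0.06, 0, 0, 0], [0.09, 0, 0, 0], [0.12, 0, 0, 0], [0.15, 0, 0, 0]]]}}

```text
time: 11.55
eef_pos: [0.5266, -0.0194, 0.0237]
tcp_rot: [-0.0, 0.707, 0.0, 0.707]
contact_force: [-2.7, 0.1, 0.4]
opening: 1.001
```

{"api": "servo_tool", "payload": {"deltas": [[[0.03, 0, 0, 0], [0.06, 0, 0, 0], [0.09, 0, 0, 0], [0.12, 0, 0, 0], [0.15, 0, 0, 0]]]}}

```text
time: 12.05
eef_pos: [0.5415, -0.0194, 0.0238]
tcp_rot: [-0.0, 0.707, 0.0, 0.707]
contact_force: [-3.0, 0.5, -0.0]
opening: 0.997
```

{"api": "servo_tool", "payload": {"deltas": [[[0.03, 0, 0, 0], [0.06, 0, 0, 0], [0.09, 0, 0, 0], [0.12, 0, 0, 0], [0.12, 0, 0, 0]]]}}

```text
time: 12.55
eef_pos: [0.5542, -0.0195, 0.0241]
tcp_rot: [-0.0, 0.707, 0.0, 0.708]
contact_force: [-0.7, 0.6, -0.7]
opening: 1.001
```

{"api": "servo_tool", "payload": {"deltas": [[[-0.12, 0, 0, 0], [-0.24, 0, 0.03, 0], [-0.24, 0, 0.3, 0], [-0.24, 0, 0.6, 0], [-0.24, 0, 0.9, 0]]]}}

```text
time: 13.05
eef_pos: [0.5281, -0.0194, 0.1148]
tcp_rot: [-0.0, 0.707, 0.0, 0.707]
contact_force: [0.7, -1.7, -0.1]
opening: 1.002
```

{"api": "servo_tool", "payload": {"deltas": [[[-0.12, -0.25, 0, 0], [-0.24, -0.5, 0, 0], [-0.36, -0.75, 0, 0], [-0.48, -1, 0, 0], [-0.64, -1, 0, 0]]]}}

```text
time: 13.55
eef_pos: [0.4647, -0.1217, 0.1146]
tcp_rot: [0.0, 0.706, -0.001, 0.708]
contact_force: [0.3, 0.2, -0.2]
opening: 1.003
```

{"api": "servo_tool", "payload": {"deltas": [[[0, -0.2, 0, 0], [0, -0.345, 0, 0], [0, -0.345, -0.2, 0], [0, -0.345, -0.5, 0], [0, -0.345, -0.75, 0]]]}}

```text
time: 14.05
eef_pos: [0.4653, -0.1544, 0.0383]
tcp_rot: [-0.0, 0.707, -0.0, 0.708]
contact_force: [-0.8, -0.0, 0.3]
opening: 0.998
```

{"api": "servo_tool", "payload": {"deltas": [[[0, 0, -0.1, 0], [0, 0, -0.16, 0], [0, 0, -0.16, 0], [0.05, 0, -0.16, 0], [0.1, 0, -0.16, 0]]]}}

```text
time: 14.55
eef_pos: [0.4767, -0.1545, 0.0242]
tcp_rot: [-0.001, 0.706, -0.0, 0.708]
contact_force: [0.1, 0.2, -0.2]
opening: 1.004
```

{"api": "servo_tool", "payload": {"deltas": [[[0.03, 0, 0, 0], [0.05, 0, 0, 0], [0.07, 0, 0, 0], [0.09, 0, 0, 0], [0.11, 0, 0, 0]]]}}

```text
time: 15.05
eef_pos: [0.4864, -0.1539, 0.0228]
tcp_rot: [-0.0, 0.707, 0.0, 0.707]
contact_force: [0.2, 0.3, -0.4]
opening: 1.001
```

{"api": "servo_tool", "payload": {"deltas": [[[0.02, 0, 0, 0], [0.04, 0, 0, 0], [0.06, 0, 0, 0], [0.08, 0, 0, 0], [0.1, 0, 0, 0]]]}}

```text
time: 15.55
eef_pos: [0.4944, -0.1535, 0.0224]
tcp_rot: [0.0, 0.709, 0.001, 0.705]
contact_force: [-5.6, -0.3, 5.4]
opening: 1.004
```

{"api": "servo_tool", "payload": {"deltas": [[[0.02, 0, 0, 0], [0.04, 0, 0, 0], [0.06, 0, 0, 0], [0.08, 0, 0, 0], [0.1, 0, 0, 0]]]}}

```text
time: 16.05
eef_pos: [0.5044, -0.1535, 0.0225]
tcp_rot: [0.0, 0.709, 0.001, 0.705]
contact_force: [-6.7, -0.5, 4.4]
opening: 0.997
```

{"api": "servo_tool", "payload": {"deltas": [[[0.03, 0, 0, 0], [0.06, 0, 0, 0], [0.09, 0, 0, 0], [0.12, 0, 0, 0], [0.15, 0, 0, 0]]]}}

```text
time: 16.55
eef_pos: [0.5194, -0.1535, 0.0225]
tcp_rot: [0.0, 0.709, 0.001, 0.705]
contact_force: [-6.4, -0.6, 4.5]
opening: 0.997
```

{"api": "servo_tool", "payload": {"deltas": [[[0.03, 0, 0, 0], [0.06, 0, 0, 0], [0.09, 0, 0, 0], [0.12, 0, 0, 0], [0.15, 0, 0, 0]]]}}

```text
time: 17.05
eef_pos: [0.5344, -0.1536, 0.0225]
tcp_rot: [0.0, 0.709, 0.001, 0.705]
contact_force: [-6.0, -0.1, 4.4]
opening: 1.004
```

{"api": "servo_tool", "payload": {"deltas": [[[0.03, 0, 0, 0], [0.06, 0, 0, 0], [0.09, 0, 0, 0], [0.12, 0, 0, 0], [0.12, 0, 0, 0]]]}}

```text
time: 17.55
eef_pos: [0.5471, -0.1537, 0.0226]
tcp_rot: [0.0, 0.708, 0.001, 0.706]
contact_force: [-5.9, 0.6, 3.6]
opening: 1.001
```

Steady drag is not clean yet, because vertical friction on the finger loads or unloads the soles. I'll hold and then push on with Fz trimmed towards zero.

{"api": "servo_tool", "payload": {"deltas": [[[0, 0, 0, 0], [0, 0, 0, 0], [0, 0, 0, 0], [0, 0, 0, 0], [0, 0, 0, 0]]]}}

```text
time: 18.05
eef_pos: [0.5471, -0.1537, 0.0226]
tcp_rot: [0.0, 0.708, 0.001, 0.706]
contact_force: [-5.3, -0.0, 3.8]
opening: 1.0
```

{"api": "servo_tool", "payload": {"deltas": [[[0.02, 0, 0.005, 0], [0.04, 0, 0.005, 0], [0.06, 0, 0.005, 0], [0.08, 0, 0.005, 0], [0.1, 0, 0.005, 0]]]}}

```text
time: 18.55
eef_pos: [0.5583, -0.1538, 0.0228]
tcp_rot: [0.0, 0.707, 0.0, 0.707]
contact_force: [-3.5, -0.2, -2.0]
opening: 1.002
```

{"api": "servo_tool", "payload": {"deltas": [[[0.01, 0, -0.002, 0], [0.02, 0, -0.002, 0], [0.03, 0, -0.002, 0], [0.04, 0, -0.002, 0], [0.05, 0, -0.002, 0]]]}}

```text
time: 19.05
eef_pos: [0.5633, -0.1539, 0.023]
tcp_rot: [-0.0, 0.707, 0.0, 0.707]
contact_force: [-2.5, 0.1, -1.4]
opening: 1.0
```

{"api": "servo_tool", "payload": {"deltas": [[[0.01, 0, -0.001, 0], [0.02, 0, -0.001, 0], [0.03, 0, -0.001, 0], [0.04, 0, -0.001, 0], [0.05, 0, -0.001, 0]]]}}

```text
time: 19.55
eef_pos: [0.5684, -0.154, 0.023]
tcp_rot: [-0.0, 0.707, 0.0, 0.707]
contact_force: [-2.6, -0.0, -2.6]
opening: 0.999
```

{"api": "servo_tool", "payload": {"deltas": [[[-0.12, 0, 0, 0], [-0.24, 0, 0.03, 0], [-0.24, 0, 0.3, 0], [-0.24, 0, 0.6, 0], [-0.24, 0, 0.9, 0]]]}}

```text
time: 20.05
eef_pos: [0.5438, -0.1541, 0.1147]
tcp_rot: [-0.0, 0.707, -0.0, 0.708]
contact_force: [0.0, -0.2, -0.1]
opening: 1.001
```

{"api": "servo_tool", "payload": {"deltas": [[[-0.05, 0.25, 0, 0], [-0.1, 0.5, 0, 0], [-0.14, 0.75, 0, 0], [-0.14, 1, 0, 0], [-0.14, 1, 0, 0]]]}}

```text
time: 20.55
eef_pos: [0.5297, -0.0519, 0.1137]
tcp_rot: [-0.001, 0.707, 0.001, 0.708]
contact_force: [-0.9, -0.6, -0.2]
opening: 0.997
```

{"api": "servo_tool", "payload": {"deltas": [[[0, 0.2, 0, 0], [0, 0.345, 0, 0], [0, 0.345, -0.2, 0], [0, 0.345, -0.5, 0], [0, 0.345, -0.75, 0]]]}}

```text
time: 21.05
eef_pos: [0.5306, -0.0198, 0.0376]
tcp_rot: [-0.0, 0.707, -0.0, 0.708]
contact_force: [0.2, -0.6, -1.0]
opening: 0.997
```

{"api": "servo_tool", "payload": {"deltas": [[[0, 0, -0.1, 0], [0, 0, -0.14, 0], [0.05, 0, -0.14, 0], [0.1, 0, -0.14, 0], [0.15, 0, -0.14, 0]]]}}

```text
time: 21.55
eef_pos: [0.5471, -0.0198, 0.0256]
tcp_rot: [-0.0, 0.706, -0.0, 0.708]
contact_force: [-0.3, -0.1, 0.4]
opening: 1.004
```

{"api": "servo_tool", "payload": {"deltas": [[[0.02, 0, 0, 0], [0.04, 0, 0, 0], [0.06, 0, 0.0, 0], [0.08, 0, 0.001, 0], [0.1, 0, 0.002, 0]]]}}

```text
time: 22.05
eef_pos: [0.5547, -0.0193, 0.024]
tcp_rot: [-0.0, 0.708, 0.0, 0.706]
contact_force: [-4.6, -0.9, 2.4]
opening: 1.001
```

{"api": "servo_tool", "payload": {"deltas": [[[0.01, 0, 0, 0], [0.02, 0, 0, 0], [0.03, 0, 0, 0], [0.04, 0, 0, 0], [0.05, 0, 0, 0]]]}}

```text
time: 22.55
eef_pos: [0.5602, -0.0194, 0.0241]
tcp_rot: [-0.0, 0.707, 0.0, 0.707]
contact_force: [-2.2, 0.4, 1.0]
opening: 0.999
```

{"api": "servo_tool", "payload": {"deltas": [[[0.01, 0, 0, 0], [0.02, 0, 0, 0], [0.03, 0, 0, 0], [0.04, 0, 0, 0], [0.05, 0, 0, 0]]]}}

```text
time: 23.05
eef_pos: [0.5654, -0.0195, 0.0241]
tcp_rot: [-0.0, 0.707, 0.0, 0.707]
contact_force: [-1.5, -0.1, 0.9]
opening: 1.0
```

{"api": "servo_tool", "payload": {"deltas": [[[-0.12, 0, 0, 0], [-0.24, 0, 0.03, 0], [-0.24, 0, 0.3, 0], [-0.24, 0, 0.6, 0], [-0.24, 0, 0.9, 0]]]}}

```text
time: 23.55
eef_pos: [0.5403, -0.0194, 0.1151]
tcp_rot: [-0.0, 0.707, 0.0, 0.707]
contact_force: [0.1, 0.0, 0.5]
opening: 0.997
```

{"api": "servo_tool", "payload": {"deltas": [[[-0.07, 0.25, 0, 0], [-0.14, 0.5, 0, 0], [-0.21, 0.75, 0, 0], [-0.27, 1, 0, 0], [-0.27, 1, 0, 0]]]}}

```text
time: 24.05
eef_pos: [0.5128, 0.0826, 0.1142]
tcp_rot: [-0.001, 0.707, 0.001, 0.707]
contact_force: [-0.6, -0.1, 1.0]
opening: 1.0
```

{"api": "servo_tool", "payload": {"deltas": [[[0, 0.2, 0, 0], [0, 0.455, 0, 0], [0, 0.455, -0.2, 0], [0, 0.455, -0.5, 0], [0, 0.455, -0.75, 0]]]}}

```text
time: 24.55
eef_pos: [0.5143, 0.1255, 0.0386]
tcp_rot: [-0.0, 0.707, 0.0, 0.708]
contact_force: [1.0, 0.4, -0.7]
opening: 1.001
```

{"api": "servo_tool", "payload": {"deltas": [[[0, 0, -0.1, 0], [0, 0, -0.14, 0], [0.05, 0, -0.14, 0], [0.1, 0, -0.14, 0], [0.15, 0, -0.14, 0]]]}}

```text
time: 25.05
eef_pos: [0.5312, 0.126, 0.0268]
tcp_rot: [-0.0, 0.706, 0.0, 0.708]
contact_force: [-0.5, 0.4, -0.5]
opening: 1.003
```

{"api": "servo_tool", "payload": {"deltas": [[[0.02, 0, 0, 0], [0.04, 0, 0, 0], [0.06, 0, 0.0, 0], [0.08, 0, 0.002, 0], [0.1, 0, 0.004, 0]]]}}

```text
time: 25.55
eef_pos: [0.5387, 0.1261, 0.0254]
tcp_rot: [-0.0, 0.708, 0.0, 0.706]
contact_force: [-4.4, 0.8, 1.5]
opening: 1.0
```

{"api": "servo_tool", "payload": {"deltas": [[[0.01, 0, 0.002, 0], [0.02, 0, 0.004, 0], [0.03, 0, 0.004, 0], [0.04, 0, 0.004, 0], [0.05, 0, 0.004, 0]]]}}

```text
time: 26.05
eef_pos: [0.5389, 0.1262, 0.0251]
tcp_rot: [-0.001, 0.713, 0.0, 0.702]
contact_force: [-14.6, -0.7, 11.6]
opening: 1.002
```

{"api": "servo_tool", "payload": {"deltas": [[[0.01, 0, 0, 0], [0.02, 0, 0, 0], [0.03, 0, 0, 0], [0.04, 0, 0, 0], [0.05, 0, 0, 0]]]}}

```text
time: 26.55
eef_pos: [0.5442, 0.1262, 0.0251]
tcp_rot: [-0.001, 0.712, 0.0, 0.702]
contact_force: [-12.7, -0.5, 9.5]
opening: 0.999
```

Foot 1 is clearly the grippiest: peak 14.6 N, and it stays at 12.7 N. Foot 3 drags about 3 N and foot 2 about 1.5–2 N at the slow speed. So foot 1 goes to the frame, foot 2 to the bin, and foot 3 stays. Grasping foot 1.

{"api": "servo_tool", "payload": {"deltas": [[[-0.12, 0, 0, 0], [-0.24, 0, 0.03, 0], [-0.26, 0, 0.06, 0], [-0.26, 0, 0.06, 0], [-0.26, 0, 0.06, 0]]]}}

```text
time: 27.05
eef_pos: [0.5241, 0.126, 0.0327]
tcp_rot: [-0.0, 0.706, 0.0, 0.708]
contact_force: [0.5, -0.7, 0.7]
opening: 0.998
```

{"api": "servo_tool", "payload": {"deltas": [[[0, 0, 0, 0], [0, 0, 0, 0], [0, 0, 0, 0], [0, 0, 0, 0], [0, 0, 0, 0]]], "claw": -1, "force": 60}}

```text
time: 27.55
eef_pos: [0.5207, 0.126, 0.0319]
tcp_rot: [-0.0, 0.71, 0.0, 0.704]
contact_force: [-7.6, -0.4, 8.8]
opening: 0.406
```

{"api": "servo_tool", "payload": {"deltas": [[[0, 0, 0, 0], [0, 0, 0, 0], [0, 0, 0, 0], [0, 0, 0, 0], [0, 0, 0, 0]]]}}

```text
time: 28.05
eef_pos: [0.5207, 0.126, 0.0319]
tcp_rot: [-0.0, 0.71, 0.0, 0.704]
contact_force: [-7.1, -0.3, 7.5]
opening: 0.405
```

{"api": "servo_tool", "payload": {"deltas": [[[-0.03, 0, 0.03, 0], [-0.03, 0, 0.15, 0], [-0.03, 0, 0.3, 0], [-0.03, 0, 0.45, 0], [-0.03, 0, 0.6, 0]]]}}

```text
time: 28.55
eef_pos: [0.5207, 0.126, 0.0937]
tcp_rot: [-0.0, 0.707, 0.0, 0.708]
contact_force: [0.7, 0.5, -8.0]
opening: 0.405
```

{"api": "servo_tool", "payload": {"deltas": [[[0, 0.1, 0, 0], [0, 0.3, 0, 0], [-0.02, 0.55, 0, 0], [-0.05, 0.8, 0, 0], [-0.05, 1, 0, 0]]]}}

```text
time: 29.05
eef_pos: [0.5144, 0.2279, 0.0918]
tcp_rot: [-0.0, 0.707, 0.0, 0.707]
contact_force: [0.5, -0.2, -8.9]
opening: 0.401
```

{"api": "servo_tool", "payload": {"deltas": [[[0, 0.25, 0, 0], [0, 0.5, 0, 0], [-0.02, 0.7, 0, 0], [-0.03, 0.9, 0, 0], [-0.03, 1, 0, 0]]]}}

```text
time: 29.55
eef_pos: [0.5115, 0.3281, 0.0917]
tcp_rot: [-0.0, 0.707, 0.001, 0.707]
contact_force: [0.9, -0.0, -8.0]
opening: 0.407
```

{"api": "servo_tool", "payload": {"deltas": [[[0, 0.2, 0, 0], [0, 0.35, 0, 0], [0, 0.43, 0, 0], [0, 0.43, 0, 0], [0, 0.43, 0, 0]]]}}

```text
time: 30.05
eef_pos: [0.5122, 0.3685, 0.0918]
tcp_rot: [-0.001, 0.707, -0.0, 0.707]
contact_force: [-0.1, 0.2, -9.0]
opening: 0.406
```

Run:
```python
from h import *
o=np.zeros((400,800,3),np.uint8)
im=read_camera("side");o[:,:400]=cv2.resize(im[90:190,177:277],(400,400),interpolation=cv2.INTER_CUBIC)
im=read_camera("top");o[:,400:]=cv2.resize(im[135:235,100:200],(400,400),interpolation=cv2.INTER_CUBIC)
cv2.imwrite("pics/f1.png",cv2.convertScaleAbs(o,alpha=1.4));st()
f=get_state()["eef_pos"]
print((proj("side",[f[0],f[1],.063])-[177,90])*4,(proj("side",[.5127,.3691,.02])-[177,90])*4,(proj("top",[.5127,.3691,.02])-[100,135])*4)
```

```text
30.15 pos [0.5123 0.3682 0.0918] jaw [ 1.    -0.    -0.001] F [ 0.53 -0.52 -8.04] q [ 0.46  0.34  1.79 -0.    1.02  0.46] op 0.405
[196.62144137 254.25331695] [199.25075212 304.81656852] [200.50073257 194.98998188]
```

View pics/f1.png

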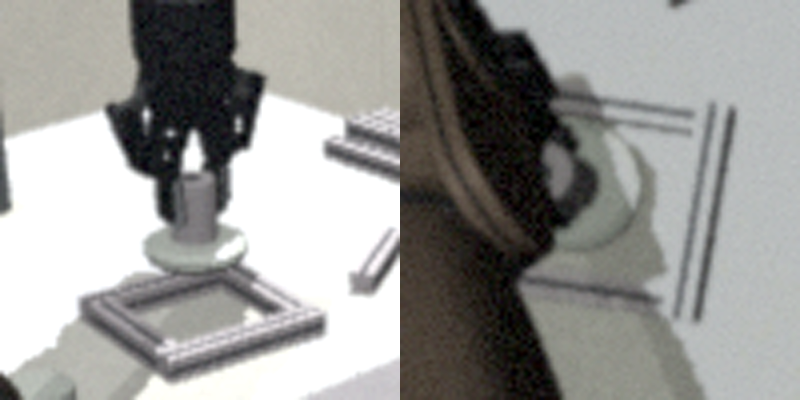

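The side view shows the foot's underside at crop (196,252), as predicted, above the frame centred near (203,305). They agree within about 3 mm. Lowering with a slight correction.

{"api": "servo_tool", "payload": {"deltas": [[[0.015, -0.01, -0.1, 0], [0.015, -0.01, -0.25, 0], [0.015, -0.01, -0.35, 0], [0.015, -0.01, -0.45, 0], [0.015, -0.01, -0.53, 0]]]}}

```text
time: 30.65
eef_pos: [0.5131, 0.3676, 0.0372]
tcp_rot: [-0.0, 0.708, -0.0, 0.706]
contact_force: [0.1, 0.4, -8.0]
opening: 0.405
```

{"api": "servo_tool", "payload": {"deltas": [[[0, 0, -0.03, 0], [0, 0, -0.05, 0], [0, 0, -0.07, 0], [0, 0, -0.08, 0], [0, 0, -0.09, 0]]]}}

```text
time: 31.15
eef_pos: [0.5142, 0.3682, 0.0305]
tcp_rot: [0.0, 0.707, 0.0, 0.707]
contact_force: [0.8, 0.6, -8.3]
opening: 0.408
```

{"api": "servo_tool", "payload": {"deltas": [[[0, 0, -0.005, 0], [0, 0, -0.01, 0], [0, 0, -0.015, 0], [0, 0, -0.02, 0], [0, 0, -0.02, 0]]]}}

```text
time: 31.65
eef_pos: [0.514, 0.3681, 0.0289]
tcp_rot: [-0.0, 0.707, 0.0, 0.707]
contact_force: [-1.4, -0.8, -2.0]
opening: 0.407
```

{"api": "servo_tool", "payload": {"deltas": [[[0, 0, -0.005, 0], [0, 0, -0.005, 0], [0, 0, -0.005, 0], [0, 0, -0.005, 0], [0, 0, -0.005, 0]]], "claw": 0.6}}

```text
time: 32.15
eef_pos: [0.5142, 0.3682, 0.028]
tcp_rot: [0.0, 0.707, 0.0, 0.707]
contact_force: [0.4, 0.1, 0.1]
opening: 0.802
```

{"api": "servo_tool", "payload": {"deltas": [[[0, 0, 0.05, 0], [0, 0, 0.2, 0], [0, 0, 0.4, 0], [0, 0, 0.6, 0], [0, 0, 0.8, 0]]]}}

```text
time: 32.65
eef_pos: [0.5142, 0.3683, 0.1098]
tcp_rot: [0.0, 0.707, 0.0, 0.708]
contact_force: [0.6, 0.6, -0.1]
opening: 0.804
```

{"api": "servo_tool", "payload": {"deltas": [[[0.02, -0.2, 0, 0], [0.06, -0.45, 0, 0], [0.1, -0.7, 0, 0], [0.12, -0.9, 0, 0], [0.12, -1, 0, 0]]], "claw": 1}}

```text
time: 33.15
eef_pos: [0.5265, 0.2668, 0.1089]
tcp_rot: [0.0, 0.706, -0.0, 0.708]
contact_force: [-0.2, -0.6, -1.1]
opening: 1.001
```

{"api": "servo_tool", "payload": {"deltas": [[[0.04, -0.25, 0, 0], [0.08, -0.5, 0, 0], [0.12, -0.75, 0, 0], [0.16, -1, 0, 0], [0.16, -1, 0, 0]]]}}

```text
time: 33.65
eef_pos: [0.5426, 0.1662, 0.1085]
tcp_rot: [0.001, 0.707, -0.001, 0.708]
contact_force: [1.2, 0.7, 0.7]
opening: 1.003
```

{"api": "servo_tool", "payload": {"deltas": [[[0, -0.25, 0, 0], [0, -0.5, 0, 0], [0, -0.75, 0, 0], [0, -1, 0, 0], [0, -1, 0, 0]]]}}

```text
time: 34.15
eef_pos: [0.5422, 0.0669, 0.1082]
tcp_rot: [0.001, 0.707, -0.001, 0.707]
contact_force: [-0.9, 0.3, -0.3]
opening: 1.005
```

{"api": "servo_tool", "payload": {"deltas": [[[0, -0.3, 0, 0], [0, -0.6, 0, 0], [0, -0.87, 0, 0], [0, -0.875, 0, 0], [0, -0.875, 0, 0]]]}}

```text
time: 34.65
eef_pos: [0.5421, -0.0185, 0.1078]
tcp_rot: [0.0, 0.707, 0.0, 0.707]
contact_force: [0.3, 0.3, -0.5]
opening: 1.001
```

Run:
```python
from h import *
im=read_camera("side");st()
for q in("start_2","frame"):print(q,[(np.round(d["at"],3).tolist(),round(d["p"],2)) for d in recognise("side",q)])
f=get_state()["eef_pos"];print(proj("side",[f[0],f[1],.065])-[250,110],proj("side",[.543,-.0195,.065]))
cv2.imwrite("pics/s2.png",cv2.convertScaleAbs(cv2.resize(im[110:260,200:400],None,fx=4,fy=4,interpolation=cv2.INTER_CUBIC),alpha=1.5))
```

```text
34.7 pos [ 0.5419 -0.0181  0.1077] jaw [1.    0.001 0.   ] F [-1.05  0.34  0.1 ] q [-0.22  0.13  2.    0.    1.01 -0.22] op 0.997
start_2 [([0.468, -0.021, 0.0], 0.93), ([0.461, -0.157, 0.003], 0.71), ([0.458, 0.123, 0.007], 0.6)]
frame [([0.491, 0.339, 0.016], 0.9), ([0.304, 0.395, 0.019], 0.49)]
[83.14525468 81.7329384 ] [333.91596574 191.77684421]
```

View pics/s2.png

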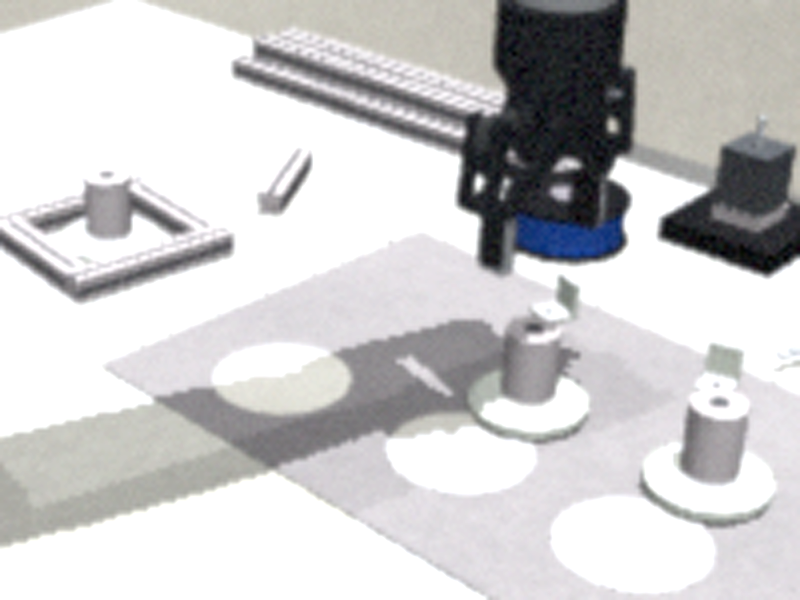

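Foot 1 stands upright in the frame at crop (107,205). Foot 2's neck top is at (536,327), exactly as predicted. Descend and grasp.

{"api": "servo_tool", "payload": {"deltas": [[[0, -0.01, -0.2, 0], [0, -0.01, -0.4, 0], [0, -0.01, -0.6, 0], [0, -0.01, -0.76, 0], [0, -0.01, -0.76, 0]]]}}

```text
time: 35.3
eef_pos: [0.5396, -0.0188, 0.029]
tcp_rot: [-0.0, 0.709, 0.001, 0.705]
contact_force: [0.1, 0.2, -0.4]
opening: 1.004
```

{"api": "servo_tool", "payload": {"deltas": [[[0, 0, 0, 0], [0, 0, 0, 0], [0, 0, 0, 0], [0, 0, 0, 0], [0, 0, 0, 0]]], "claw": -1, "force": 60}}

```text
time: 35.8
eef_pos: [0.5426, -0.0205, 0.0329]
tcp_rot: [-0.0, 0.707, 0.0, 0.708]
contact_force: [-1.4, 0.7, 5.8]
opening: 0.402
```

{"api": "servo_tool", "payload": {"deltas": [[[0, 0, 0, 0], [0, 0, 0.02, 0], [0, 0, 0.15, 0], [0, 0, 0.35, 0], [0, 0, 0.6, 0]]]}}

```text
time: 36.3
eef_pos: [0.5386, -0.0198, 0.089]
tcp_rot: [0.0, 0.71, 0.001, 0.704]
contact_force: [0.0, -0.2, -9.6]
opening: 0.4
```

{"api": "servo_tool", "payload": {"deltas": [[[0, 0, 0.15, 0], [0, 0, 0.35, 0], [0, -0.05, 0.6, 0], [0, -0.2, 0.65, 0], [0, -0.39, 0.65, 0]]]}}

```text
time: 36.8
eef_pos: [0.5419, -0.06, 0.1571]
tcp_rot: [-0.001, 0.707, 0.0, 0.708]
contact_force: [1.1, -1.3, -9.5]
opening: 0.408
```

{"api": "servo_tool", "payload": {"deltas": [[[-0.04, -0.25, 0, 0], [-0.08, -0.5, 0, 0], [-0.12, -0.75, 0, 0], [-0.16, -0.95, 0, 0], [-0.16, -1, 0, 0]]]}}

```text
time: 37.3
eef_pos: [0.5241, -0.1618, 0.1547]
tcp_rot: [0.001, 0.708, -0.001, 0.706]
contact_force: [-0.4, 0.6, -9.4]
opening: 0.408
```

{"api": "servo_tool", "payload": {"deltas": [[[-0.02, -0.25, 0, 0], [-0.04, -0.5, 0, 0], [-0.06, -0.75, 0, 0], [-0.08, -0.95, 0, 0], [-0.08, -1, 0, 0]]]}}

```text
time: 37.8
eef_pos: [0.5168, -0.2613, 0.1551]
tcp_rot: [0.001, 0.708, -0.001, 0.706]
contact_force: [-0.7, 0.4, -9.7]
opening: 0.401
```

{"api": "servo_tool", "payload": {"deltas": [[[0, -0.25, 0, 0], [0, -0.5, 0, 0], [0, -0.75, -0.2, 0], [0, -0.95, -0.4, 0], [0, -1, -0.5, 0]]]}}

```text
time: 38.3
eef_pos: [0.5163, -0.3599, 0.1031]
tcp_rot: [0.001, 0.708, 0.001, 0.706]
contact_force: [0.3, 0.4, -9.8]
opening: 0.41
```

Run:
```python
from h import *
im=read_camera("side");st()
f=get_state()["eef_pos"];o=np.array([400,170])
print((proj("side",[f[0],f[1],f[2]-.03])-o)*4,(proj("side",[.519,-.359,.024])-o)*4)
cv2.imwrite("pics/s3.png",cv2.convertScaleAbs(cv2.resize(im[170:310,400:540],None,fx=4,fy=4,interpolation=cv2.INTER_CUBIC),alpha=1.7))
```

```text
38.35 pos [ 0.5157 -0.359   0.1016] jaw [ 1.    -0.001 -0.005] F [ -1.01  -0.12 -10.92] q [-0.77  0.32  1.78 -0.    1.04 -0.77] op 0.405
[242.56766239 317.57025536] [224.40702603 388.60875101]
```

View pics/s3.png

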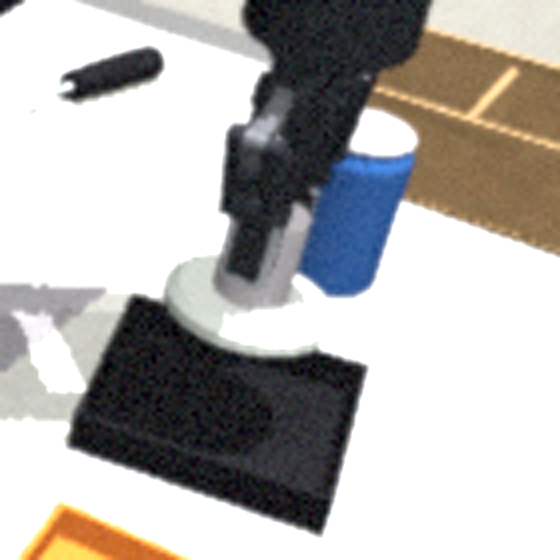

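The foot hangs over the bin, its underside at crop (245,315) as predicted. The bin rim is centred near (225,396), within about 4 mm of my estimate. The can at (360,200) is clear. Lowering.

{"api": "servo_tool", "payload": {"deltas": [[[0, -0.01, -0.1, 0], [0, -0.01, -0.25, 0], [0, -0.01, -0.4, 0], [0, -0.01, -0.5, 0], [0, -0.01, -0.56, 0]]]}}

```text
time: 38.85
eef_pos: [0.5172, -0.3592, 0.0486]
tcp_rot: [0.0, 0.708, 0.001, 0.706]
contact_force: [-0.3, 0.7, -8.9]
opening: 0.406
```

{"api": "servo_tool", "payload": {"deltas": [[[0, 0, -0.03, 0], [0, 0, -0.05, 0], [0, 0, -0.07, 0], [0, 0, -0.08, 0], [0, 0, -0.08, 0]]]}}

```text
time: 39.35
eef_pos: [0.5179, -0.3606, 0.0428]
tcp_rot: [-0.0, 0.707, 0.0, 0.707]
contact_force: [0.0, -0.1, -9.3]
opening: 0.404
```

{"api": "servo_tool", "payload": {"deltas": [[[0, 0, -0.02, 0], [0, 0, -0.04, 0], [0, 0, -0.06, 0], [0, 0, -0.07, 0], [0, 0, -0.07, 0]]]}}

```text
time: 39.85
eef_pos: [0.5176, -0.3603, 0.0351]
tcp_rot: [0.0, 0.707, 0.0, 0.707]
contact_force: [-1.0, -0.4, -9.2]
opening: 0.408
```

{"api": "servo_tool", "payload": {"deltas": [[[0, 0, -0.01, 0], [0, 0, -0.015, 0], [0, 0, -0.02, 0], [0, 0, -0.02, 0], [0, 0, -0.02, 0]]]}}

```text
time: 40.35
eef_pos: [0.5181, -0.3607, 0.034]
tcp_rot: [-0.0, 0.707, -0.0, 0.707]
contact_force: [-0.2, 0.6, -6.7]
opening: 0.405
```

Touching the floor. A hair lower, then release.

{"api": "servo_tool", "payload": {"deltas": [[[0, 0, -0.005, 0], [0, 0, -0.01, 0], [0, 0, -0.01, 0], [0, 0, -0.01, 0], [0, 0, -0.01, 0]]]}}

```text
time: 40.85
eef_pos: [0.5184, -0.361, 0.0339]
tcp_rot: [-0.001, 0.707, -0.0, 0.707]
contact_force: [-1.2, 2.1, 3.7]
opening: 0.407
```

{"api": "servo_tool", "payload": {"deltas": [[[0, 0, 0, 0], [0, 0, 0, 0], [0, 0, 0, 0], [0, 0, 0, 0], [0, 0, 0, 0]]], "claw": 0.6}}

```text
time: 41.35
eef_pos: [0.5179, -0.3606, 0.0325]
tcp_rot: [-0.0, 0.707, 0.0, 0.707]
contact_force: [0.7, -0.7, -0.4]
opening: 0.797
```

{"api": "servo_tool", "payload": {"deltas": [[[0, 0, 0.05, 0], [0, 0, 0.2, 0], [0, 0, 0.4, 0], [0, 0, 0.6, 0], [0, 0, 0.9, 0]]]}}

```text
time: 41.85
eef_pos: [0.5173, -0.3599, 0.1232]
tcp_rot: [0.0, 0.708, 0.001, 0.707]
contact_force: [-0.0, -0.6, -0.3]
opening: 0.799
```

{"api": "servo_tool", "payload": {"deltas": [[[-0.1, 0.1, 0.2, 0], [-0.2, 0.3, 0.4, 0], [-0.3, 0.5, 0.6, 0], [-0.4, 0.7, 0.8, 0], [-0.4, 0.9, 0.9, 0]]]}}

```text
time: 42.35
eef_pos: [0.4778, -0.2704, 0.2163]
tcp_rot: [-0.001, 0.706, -0.001, 0.708]
contact_force: [1.1, 1.0, 1.2]
opening: 0.801
```

Run:
```python
from h import *
a=read_camera("top");b=read_camera("side");st()
o=np.zeros((600,800,3),np.uint8)
o[:300]=cv2.resize(a[80:290,100:500],(800,420),interpolation=cv2.INTER_CUBIC)[40:340]
o[300:]=cv2.resize(b[120:320,170:530],(800,444),interpolation=cv2.INTER_CUBIC)[40:340]
cv2.imwrite("pics/end.png",cv2.convertScaleAbs(o,alpha=1.5))
```

```text
42.45 pos [ 0.4787 -0.2695  0.2163] jaw [1.    0.002 0.005] F [-0.03 -0.49  0.15] q [-0.7   0.02  1.9   0.    1.21 -0.7 ] op 0.799
```

View pics/end.png

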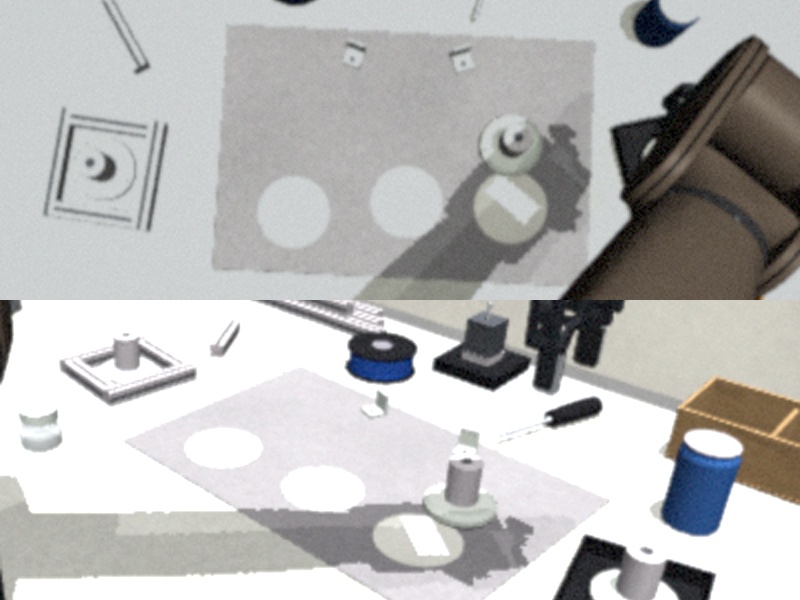

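The final views show foot 1 upright inside the frame (top 95,162), foot 3 on the sheet (512,140), and foot 2 upright in the black bin (side 640,575). The brackets, can, spool and driver look unmoved.

Run:
```python
from h import *
print("foot1",ray("top",(145.9,180),.062).round(3),"foot2 side",ray("side",(170+648/2.222,120+(548-300+40)/2.222),.066).round(3))
print(sign_off())
```

```text
foot1 [0.516 0.365 0.062] foot2 side [ 0.525 -0.359  0.066]
the job is handed in; nothing more can be done
None
```

I finished the job and handed it in at about 42.5 s; no verdict comes back. I slid all three feet 6 to 8 cm and left them standing on the sheet until all had been tried. The start at y = +0.13 m proved the grippiest, y = −0.15 m the middle and y = −0.02 m the slipperiest. The grippiest now stands in the far frame, the slipperiest in the black bin, and the middle one on the sheet.

**Drag readings:** The readings did not match the stated steady values cleanly, because the finger also pressed or lifted the feet a little.
- **Grippiest:** about 13 N while sliding, with a 14.6 N peak.
- **Middle:** about 2.5 to 6.7 N. After its first push it kept leaning on the finger with over 5 N, which the brief says only the grippiest should do.
- **Slipperiest:** about 1.5 to 3 N, above the stated 1 N.

I tried each foot again at a slower speed, and the order stayed clear.

**Last checks:**
- **Grippiest foot:** from the last top picture it is about 5 mm from the frame's centre.
- **Slipperiest foot:** from the last side picture it is about 6 mm from the bin's centre.
- **Rest of the bench:** all three feet look upright, and the brackets, can, spool and screwdriver look unmoved. The gripper is clear, with almost no force on it.

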